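# Weigh down a cover over its hidden cross rail

## Task

The light grey cover lies loose on the dark enclosure's soft gasket and is to be bonded to the one cross rail hidden under it: press lightly with the fingertips at places along the cover until you find where it no longer gives. Then push the bottom steel weight out of the magazine with the red-tipped spring pusher and lay it down gently, flat on the cover right over the rail, lengthwise along the rail and midway between the cover's two long edges, so that the cover stays level. Let the pusher spring back so that the other weights drop down, do not press hard on the cover, and leave the tape roll and the syringe where they are.

Things in the scene. Friction and masses are not known exactly. Their poses are not given: they have to be found in the camera images.
- cover: Light grey plate on the enclosure, 154 (x) x 294 (y) x 4 mm; origin at the centre of its top face, 59 mm above the bench, z up; it cannot shift sideways. Pressed beside the rail it rocks about the rail's edge, the pressed side sinking: 0.25 N per mm of give 110 mm from the rail, 1.5 at 50 mm, 5 at 30 mm (give grows as distance squared), down to a stop at 0.05 rad; over the rail it is hard.
- enclosure: Dark grey enclosure fixed to the bench, 160 (x) x 300 (y) mm, walls 46 mm high, connectors on its -x side, soft black gasket 9 mm high on the rim under the cover. Origin on the bench under its middle. Out of sight one cross rail runs straight across it along x, its flat top 16 mm wide and touching the cover; the rail's centre lies anywhere from y = -60 to +60 mm.
- magazine: Upright magazine fixed to the bench: blue base 10 mm thick, 74 mm wide, y = -160 to +40 mm, with four aluminium corner angles 80 mm high round a stack of four steel weights. Origin on the bench under the stack's middle, z up, y towards the outlet. From y = 40 to 116 mm the base is a tongue 34 mm wide on which the pushed-out weight lies, its overhanging sides free for fingers.
- pusher (a joint): Travel of the spring pusher under the stack towards the magazine's +y, in m: 0 = back (rest), 0.078 = end stop. It takes about 12 to 17 N with a full magazine and springs back by itself when let go. At 0.078 the bottom weight lies clear of the stack, centred at magazine y = +77 mm.
- pusher_tab (a point): Centre of the back of the red grip on the pusher's upright tab, the face to push on (towards the magazine's +y), 46 mm above the bench at magazine y = -155 mm when at rest. The tab is 40 mm wide and reaches from 10 to 57 mm above the bench; behind it is free space.
- outlet (a point): Point on top of the magazine's tongue, 10 mm above the bench, where the middle of a pushed-out weight comes to lie; axes as the magazine's.
- weight_1_mid (a point): Centre of the bottom steel weight, a plain rounded block 46 (x) x 64 (y) x 15 (z) mm, about 0.34 kg; its y is its length. At the start it lies lowest in the stack, its length along the magazine's y.
- weight_2_mid (a point): Centre of the second weight from below, the same kind; it drops 15 mm to the bottom once the first is out and the pusher is back.
- weight_3_mid (a point): Centre of the third weight from below, the same kind.
- weight_4_mid (a point): Centre of the top weight, the same kind.
- amber_tape_mid (a point): Bystander: roll of amber tape lying flat, 96 mm across, 15 mm high, left of the enclosure; point in its middle 8 mm up.
- syringe_mid (a point): Bystander: clear syringe with orange plunger, 104 x 26 x 19 mm, left of the enclosure; point in its middle 8 mm up.
Not all that is in view belongs to the job. What is shaped like the part that bears weight_4_mid but brown, pink or yellow is not meant.

How it is judged (in metres and radians):
On the way, in this order (a step that is already met when the one before it is completed fails the run):
1. the fingertips press on the cover over its rail: it carries more than 3 N without tipping 0.010 rad (contact force between the fingers and cover above 3 N and angle between cover's own z axis and vertical below 0.01 rad), for 0.1 s.
2. the bottom weight from the magazine rests on the cover (contact force between weight_1 and cover above 1 N), for 0.1 s.
At the end, for the whole second after the job is handed in: Weight 1 lies flat, still and released on the cover, lengthwise within 15 deg of the rail and within 25 mm of the cover's long centre line; the cover is level within 0.010 rad (weight within about 15 mm of the rail); pusher back within 5 mm; the other weights dropped one place in the magazine (angle between cover's own z axis and vertical below 0.01 rad and contact force between weight_1 and cover above 2 N and x of weight_1_mid in the frame of cover between -0.025 and 0.025 m and z of weight_1_mid in the frame of cover between 0.004 and 0.011 m and angle between weight_1_mid's own z axis and vertical below 0.04 rad and angle between the y axis of weight_1_mid and the x axis of cover, either way round below 0.26 rad and linear speed of weight_1 below 0.01 m/s and value of joint pusher below 0.005 m and horizontal distance between each of weight_2_mid, weight_3_mid, weight_4_mid and magazine below 0.006 m and z of weight_2_mid in the frame of magazine below 0.0215 m and z of weight_3_mid in the frame of magazine below 0.0365 m and z of weight_4_mid in the frame of magazine below 0.0515 m); the robot touches nothing.
It fails at once if the cover is pressed with more than 40 N (contact force between the arm and cover above 40 N).
It fails at once if a bystander (tape roll, syringe) is moved by more than 20 mm (distance of any of amber_tape_mid, syringe_mid from where it was at the start of the episode above 0.02 m).
It fails at once if the weight is dropped or thrown: it moves faster than 0.4 m/s just above the cover (linear speed of weight_1 above 0.4 m/s and z of weight_1_mid in the frame of cover between 0 and 0.02 m and x of weight_1_mid in the frame of cover between -0.08 and 0.08 m and y of weight_1_mid in the frame of cover between -0.15 and 0.15 m).
It also fails if it takes over 72 s, if anything falls off the work surface, if the arm or the gripper's body presses on something with over 40 N, if the wrist force passes 120 N, or if a joint passes its speed limit or range.

## Robot

A 7-joint arm with a two-finger parallel gripper is mounted at the origin on a cart in front of the work surface, level with it; the furniture and walls round the work are solid. World frame = base frame: x ahead of the robot, y to its left, z up, the work surface at z = 0. Lengths are in mm, angles in rad, forces in N, time in s.
With the tool pointing down it reaches from about 400 to 875 mm from the base axis. Payload 6.5 kg.
Tool frame: the origin (TCP) lies where the fingers leave the gripper's body, on its centre line; the fingertips stand 64 mm ahead of it and the grasp point (between the pads) lies 45 mm ahead of it; z points along the fingers, y is the direction in which the jaws open and shut (so a half turn about z gives the same grasp; the last joint's range is limited). The gripper opens to 88 mm and grips with 3 to 60 N. Pads are 18 mm wide; open, the fingers measure 123 mm over their backs; the gripper's body (75 mm by 187 mm) begins 45 mm behind the grasp point.
Start: joints at [-1.257, 0.536, -0.004, 1.538, 0.003, 1.067, -0.071], TCP at [240.97, 603.675, 302.716] pointing down, gripper open.
Joint ranges: [-2.7, 2.7], [-0.37, 2.16], [-1.27, 1.26], [0.24, 2.4], [-1.31, 4.45], [0.19, 1.91], [-2.76, 2.76]. Speed limits (rad/s): [2.39, 2.39, 3.14, 3.14, 3.14, 3.14, 3.14].

## Interface

Orientations are given as a unit quaternion [w, x, y, z].
In Python, from cell import arm, vision gives the robot as it stands.
- The arm moves only by the tool apply_moves, never from a script. Its argument "rows" is a list that holds one entry, the list of rows, each a list of 6 numbers: the shift along the world's x, y, z in units of 20 mm (1.0 is 20 mm), then the turn, a rotation vector about the world's x, y, z in units of 10 degrees (1.0 is 10 degrees). In form: [[[x, y, z, ax, ay, az], ...]]. A call has 1 to 20 rows; each row shifts and turns the commanded pose from where the row before left it; what a row does not reach is not made up. A row lasts 1/8 s, in which the tool goes at most 62.5 mm and 10.7 degrees, less where a joint would pass 70% of its speed; a pose out of reach is approached as far as the arm can. A call with a number of a shift or a turn outside -1 to 1 is refused whole. A call with a gripper value outside its range is refused whole. "claw" is the opening, from 0 (shut) to 1 (fully open), set as the call begins (left out, the last holds). The fingers move at their own pace and stop on an object; "grip_force" is the grip in N (left out, the last holds). Time passes only in rows, so rows that do not move let the fingers close. It gives the time, the measured TCP pose, the force and the opening at its end, in the units of the state.
- arm.sense(): the state, without advancing time (a new reading comes with each control period).
- vision.grab_frame(name): name is "scene" or "top" or "wrist"; returns the picture (384x512x3 uint8, red, green, blue); there is no depth.
- vision.camera_model(name): a dict with "mtx" (3x3 intrinsics, pixels), "dist" ([k1, k2, p1, p2, k3] as OpenCV has them; the pictures are not rectified), "R" (3x3) and "t" (3): a world point X has camera coordinates R X + t. Camera axes: x right, y down, z forward; pixel columns grow to the right and rows downward; lengths in mm; the calibration is good to about 2 mm. A picture is of the moment at which its call begins: read the wrist's pose just before it. camera_model takes no time and is no camera call; for the wrist camera it gives the pose at the moment of the call.
- arm.sign_off(): hands the job in, once; it reports no verdict.
The state is a dict: "time": time; "joint_positions": joint angles; "qd": joint speeds; "tau": joint torques, N m; "tcp_pos": TCP position; "tool_rot": TCP orientation; "contact_force": force on the tool from outside, world axes, zero at the start; "torque": the same for the moment, N m; "grip_width": finger opening in mm.
Only numpy, scipy, OpenCV 4.12 (cv2) and the standard library are available. Lean on these libraries where they do the work, as an engineer would, in place of code of your own. Each camera call takes 0.05 s, during which the arm holds its last target.

## Working session

There is one attempt and no reset: what is moved stays moved. The work goes in short steps, Python scripts to look and compute and a tool call to move; the robot and the scene stay as the last step left them, time stands still between calls to the robot, and variables do not carry over. Pictures are saved under pics/ and viewed, and the job is handed in when it is done.

Besides the shell and the picture viewer there is one more tool, called after "Emit:" as name([rows], argument=value, ...), one row to a line, values as JSON. apply_moves: Moves the arm, as the interface text tells. Shifts and turns lie within -1 to 1; 1 stands for 20 mm of shift or 10 degrees of turn. Its arguments: {"type":"object","properties":{"rows":{"type":"array","items":{"type":"array","items":{"type":"array","items":{"type":"number","minimum":-1,"maximum":1}}}},"claw":{"type":"number"},"grip_force":{"type":"number"}},"required":["rows"]}

```bash
ls; mkdir -p pics; python3 - <<'E'
from cell import arm, vision
import cv2,json
print(arm.sense())
for n in("scene","top","wrist"):
    m=vision.camera_model(n);print(n,m)
    cv2.imwrite(f"pics/{n}0.png",cv2.cvtColor(vision.grab_frame(n),cv2.COLOR_RGB2BGR))
E
```

```text
pics
{'time': 0.0, 'joint_positions': array([-1.25719665,  0.5371501 , -0.00444096,  1.538835  ,  0.00260674,
        1.06726329, -0.07120901]), 'qd': array([ 1.71710010e-03, -3.70985284e-04,  5.58559208e-05,  6.33140351e-04,
        3.76356034e-04, -7.20042075e-04, -1.90745240e-03]), 'tau': array([ 1.05626430e-03, -5.70989799e+01,  9.90797840e-01, -2.51602006e+01,
       -5.62989071e-02,  1.79445493e-02,  1.39270014e-04]), 'tcp_pos': array([240.80623608, 603.23099191, 301.86422159]), 'tool_rot': array([-9.33263080e-05,  1.88727026e-01,  9.82029240e-01, -8.19704374e-04]), 'contact_force': array([ 0.40872661,  0.22211314, -0.29456982]), 'torque': array([ 0.03177594, -0.01341072, -0.0125418 ]), 'grip_width': 88.21404926751644}
scene {'mtx': array([[452.76649421,   0.        , 251.61014162],
       [  0.        , 452.76649421, 193.1858056 ],
       [  0.        ,   0.        ,   1.        ]]), 'dist': array([-0.02703753,  0.        ,  0.        ,  0.        ,  0.        ]), 'R': array([[-0.76293642, -0.64608718, -0.0223468 ],
       [-0.40968103,  0.50993657, -0.75639021],
       [ 0.50
[... 305 characters left out ...]
    , 0.       , 0.       ]), 'R': array([[-0.01098154, -0.99973553, -0.0202056 ],
       [-0.99576368,  0.01277826, -0.09105713],
       [ 0.09129125,  0.01912005, -0.99564066]]), 't': array([  69.75067972,  497.38071678, 1107.76394791])}
wrist {'mtx': array([[269.47819639,   0.        , 255.52691883],
       [  0.        , 269.47819639, 193.81625484],
       [  0.        ,   0.        ,   1.        ]]), 'dist': array([-0.03606236,  0.        ,  0.        ,  0.        ,  0.        ]), 'R': array([[ 0.37210885,  0.92818797, -0.00144771],
       [ 0.88703103, -0.35514894,  0.2950342 ],
       [ 0.27333304, -0.111069  , -0.9554856 ]]), 't': array([-648.79818095,  -40.28866184,  389.78279335])}
```

View pics/scene0.png

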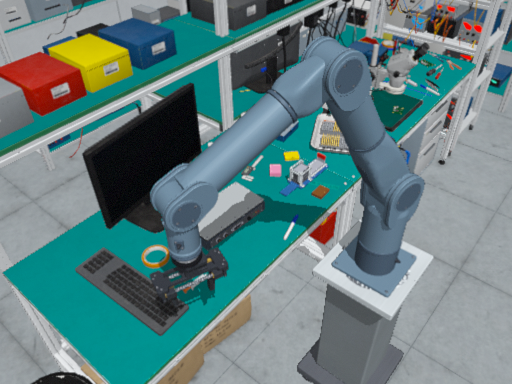

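View pics/top0.png

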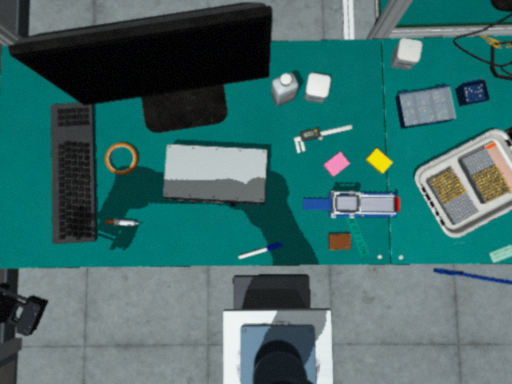

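View pics/wrist0.png

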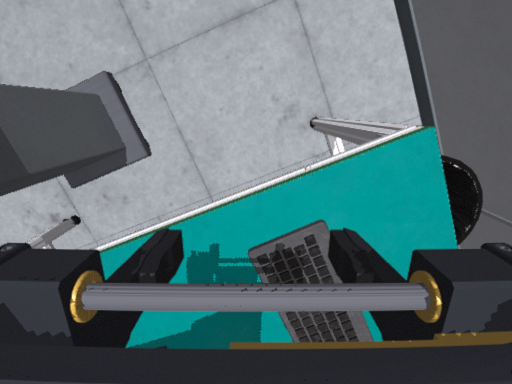

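The top view shows the cover at about (215,173). The magazine runs along row 203, with the blue tongue at its left end (316,203) and the red tab at (398,203). The tape roll is at (121,158) and the syringe at (123,222). The brown (340,240), pink (337,162) and yellow (379,161) pieces are distractors shaped like the weights. I'll enlarge these areas next.

```bash
python3 - <<'E'
import cv2
a=cv2.imread("pics/top0.png")
cv2.imwrite("pics/c1.png",cv2.resize(a[180:230,295:410],None,fx=6,fy=6,interpolation=cv2.INTER_CUBIC))
cv2.imwrite("pics/c2.png",cv2.resize(a[130:215,150:280],None,fx=6,fy=6,interpolation=cv2.INTER_CUBIC))
b=cv2.imread("pics/scene0.png")
cv2.imwrite("pics/c3.png",cv2.resize(b[140:260,180:340],None,fx=4,fy=4,interpolation=cv2.INTER_CUBIC))
E
```

```text
(no output)
```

View pics/c1.png

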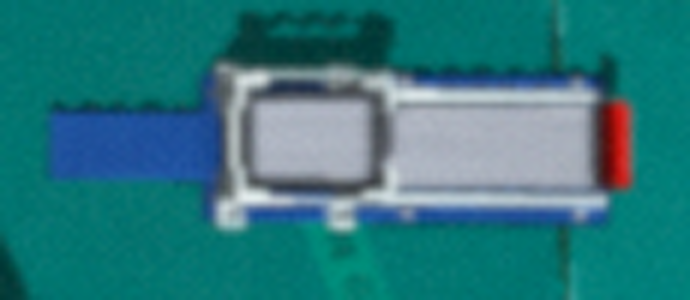

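View pics/c2.png

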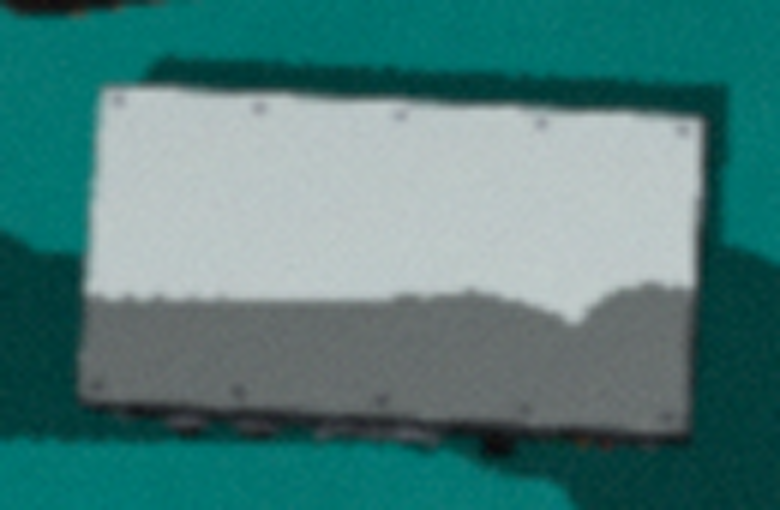

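View pics/c3.png

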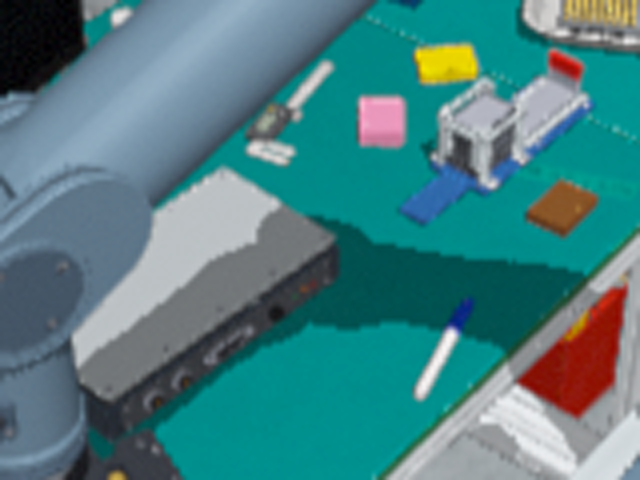

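The crop shows the magazine with its blue tongue at left, the grey stack top in the aluminium angles and the red tab at right. The cover corners in the crop are roughly (100,87), (705,117), (690,430) and (80,402). Next I'll measure them.

```bash
cat > h.py <<'E'
import cv2,numpy as np
from cell import arm,vision
def ray(name,uv,z,m=None):
    m=m or vision.camera_model(name)
    n=cv2.undistortPoints(np.array(uv,float).reshape(-1,1,2),m["mtx"],m["dist"]).reshape(-1,2)
    d=np.c_[n,np.ones(len(n))]@m["R"]; c=-m["R"].T@m["t"]
    return c+d*((z-c[2])/d[:,2])[:,None]
def proj(m,X):
    return cv2.projectPoints(np.array(X,float).reshape(-1,1,3),cv2.Rodrigues(m["R"])[0],m["t"],m["mtx"],m["dist"])[0].reshape(-1,2)
def grab(n,f):
    m=vision.camera_model(n); a=cv2.cvtColor(vision.grab_frame(n),cv2.COLOR_RGB2BGR); cv2.imwrite(f"pics/{f}.png",a); return a,m
def big(mask):
    c,_=cv2.findContours(mask.astype(np.uint8),cv2.RETR_EXTERNAL,cv2.CHAIN_APPROX_NONE); return max(c,key=cv2.contourArea)
E
python3 - <<'E'
from h import *
a=cv2.imread("pics/top0.png"); m=vision.camera_model("top")
hsv=cv2.cvtColor(a,cv2.COLOR_BGR2HSV).astype(int)
M=np.zeros(a.shape[:2],bool);M[130:215,150:280]=1
c=big(M&(hsv[...,1]<60)&(hsv[...,2]>75))
r=cv2.boxPoints(cv2.minAreaRect(c)); W=ray("top",r,59)
print("cover box",r,W.round(1),W.mean(0), [np.linalg.norm(W[i]-W[i-1]).round(1) for i in range(4)])
P=ray("top",c.reshape(-1,2),59)[:,:2].astype(np.float32); print(cv2.minAreaRect(P))
M[:]=0;M[185:222,298:410]=1
b=M&(hsv[...,0]>100)&(hsv[...,0]<130)&(hsv[...,1]>120)
ys,xs=np.nonzero(b); print("blue",xs.min(),xs.max(),ys.min(),ys.max())
t=b.copy();t[:,:304]=0;t[:,330:]=0
P=ray("top",big(t).reshape(-1,2),10)[:,:2].astype(np.float32); print("tongue",cv2.minAreaRect(P))
t=b.copy();t[:,:333]=0
ys,xs=np.nonzero(t); P=ray("top",np.c_[xs,ys],10)[:,:2].astype(np.float32); print("base",cv2.minAreaRect(P), cv2.boxPoints(cv2.minAreaRect(P)))
rd=M&((hsv[...,0]<8)|(hsv[...,0]>172))&(hsv[...,1]>150)
P=ray("top",big(rd).reshape(-1,2),57)[:,:2].astype(np.float32); print("red",cv2.minAreaRect(P),big(rd).reshape(-1,2).min(0),big(rd).reshape(-1,2).max(0))
g=M&(hsv[...,1]<45)&(hsv[...,2]>140);g[:,:337]=0;g[:,358:]=0
g[:194]=0;g[212:]=0
P=ray("top",big(g).reshape(-1,2),70)[:,:2].astype(np.float32); print("stack",cv2.minAreaRect(P))
E
```

```text
cover box [[162.60294 195.94872]
 [165.63791 142.83644]
 [267.64767 148.66557]
 [264.6127  201.77785]] [[488.  328.   59. ]
 [644.1 320.7  59. ]
 [622.3  22.1  59. ]
 [467.4  33.   59. ]] [555.44395101 175.96963106  59.        ] [np.float64(295.7), np.float64(156.3), np.float64(299.4), np.float64(155.3)]
((555.2476196289062, 175.72134399414062), (297.1222839355469, 155.45628356933594), 86.0131607055664)
blue 303 395 192 216
tongue ((462.79400634765625, -122.59916687011719), (74.69538116455078, 65.95215606689453), 88.33869934082031)
base ((460.4356994628906, -268.2613830566406), (176.432373046875, 71.74937438964844), 89.36890411376953) [[ 423.59155 -356.0771 ]
 [ 495.33655 -356.86737]
 [ 497.27985 -180.44568]
 [ 425.53485 -179.6554 ]]
red ((458.0278625488281, -344.6802062988281), (11.292451858520508, 37.37750244140625), 87.4323501586914) [395 197] [399 210]
stack ((460.3711853027344, -198.69290161132812), (54.05577087402344, 34.06770324707031), 89.28459930419922)
```

Emit:
apply_moves([
  [[0.72, -0.97, 0, 0, 0, -0.33], [0.72, -0.97, 0, 0, 0, -0.33], [0.72, -0.97, 0, 0, 0, -0.33], [0.72, -0.97, 0, 0, 0, -0.33], [0.72, -0.97, 0, 0, 0, -0.33], [0.72, -0.97, 0, 0, 0, -0.33], [0.72, -0.97, 0, 0, 0, -0.33], [0.72, -0.97, 0, 0, 0, -0.33], [0.72, -0.97, 0, 0, 0, -0.33], [0.72, -0.97, 0, 0, 0, -0.33], [0.72, -0.97, 0, 0, 0, -0.33], [0.72, -0.97, 0, 0, 0, -0.33], [0.72, -0.97, 0, 0, 0, -0.33], [0.72, -0.97, 0, 0, 0, -0.33], [0.72, -0.97, 0, 0, 0, -0.33], [0.72, -0.97, 0, 0, 0, -0.33], [0.72, -0.97, 0, 0, 0, -0.33], [0.72, -0.97, 0, 0, 0, -0.33], [0.72, -0.97, 0, 0, 0, -0.33], [0.72, -0.97, 0, 0, 0, -0.33]],
], claw=0, grip_force=20)

```text
time: 2.65
tcp_pos: [529.9, 214.4, 302.7]
tool_rot: [0.0, 0.695, 0.719, 0.0]
contact_force: [-0.1, -0.3, 0.2]
grip_width: 0.3
```

```bash
python3 - <<'E'
from h import *
m=vision.camera_model("top")
print("tip",ray("top",[[302.5,203.5],[303,203.5]],10),"redback",ray("top",[[399.5,203.5]],57))
print(arm.sense()["joint_positions"],arm.sense()["tcp_pos"])
grab("wrist","w1")
E
```

```text
tip [[464.07684838 -80.88530466  10.        ]
 [464.05874105 -82.38032951  10.        ]] redback [[ 457.91673129 -351.72380759   57.        ]]
[-0.74332527  0.41747888  0.36766974  1.76889302 -0.17551696  0.98734883
 -0.272094  ] [529.91764707 214.38734069 302.72717205]
```

View pics/w1.png

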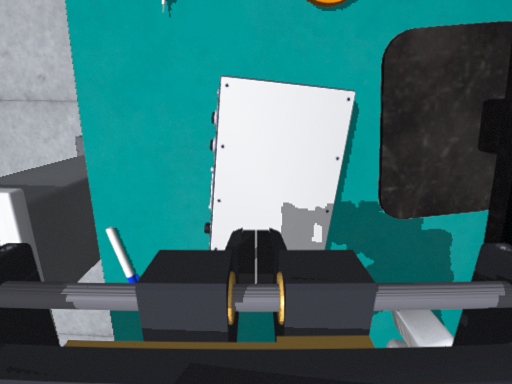

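Emit:
apply_moves([
  [[0.42, -0.65, -0.9, 0, 0, -0.2], [0.42, -0.65, -0.9, 0, 0, -0.2], [0.42, -0.62, -0.9, 0, 0, -0.2], [0, 0, -1, 0, 0, 0], [0, 0, -1, 0, 0, 0], [0, 0, -1, 0, 0, 0], [0, 0, -1, 0, 0, 0], [0, 0, -0.8, 0, 0, 0], [0, 0, -0.5, 0, 0, 0], [0, 0, 0, 0, 0, 0], [0, 0, 0, 0, 0, 0], [0, 0, 0, 0, 0, 0]],
])

```text
time: 4.2
tcp_pos: [554.6, 177.4, 143.4]
tool_rot: [0.0, 0.73, 0.684, 0.001]
contact_force: [-1.2, -0.1, 0.1]
grip_width: 0.5
```

The wrist view shows the cover with its far corners at (222,77) and (354,93). The gripper is over it, jaws along cover x. Next is the first press, at cover y≈0.

Emit:
apply_moves([
  [[0, 0, -0.5, 0, 0, 0], [0, 0, -0.4, 0, 0, 0], [0, 0, 0, 0, 0, 0], [0, 0, 0, 0, 0, 0]],
])

```text
time: 4.7
tcp_pos: [554.1, 177.2, 124.6]
tool_rot: [-0.0, 0.73, 0.684, -0.0]
contact_force: [-0.2, -0.5, -0.1]
grip_width: 0.7
```

Emit:
apply_moves([
  [[0, 0, -0.1, 0, 0, 0], [0, 0, 0, 0, 0, 0]],
])

```text
time: 4.95
tcp_pos: [554.4, 177.3, 122.9]
tool_rot: [0.0, 0.73, 0.684, 0.0]
contact_force: [-0.6, 0.6, 1.6]
grip_width: 0.8
```

Emit:
apply_moves([
  [[0, 0, -0.05, 0, 0, 0], [0, 0, 0, 0, 0, 0]],
])

```text
time: 5.2
tcp_pos: [554.4, 177.3, 122.0]
tool_rot: [0.0, 0.73, 0.684, 0.0]
contact_force: [0.2, -0.0, 2.5]
grip_width: 0.5
```

Emit:
apply_moves([
  [[0, 0, -0.05, 0, 0, 0], [0, 0, 0, 0, 0, 0]],
])

```text
time: 5.45
tcp_pos: [554.4, 177.3, 121.5]
tool_rot: [-0.0, 0.73, 0.683, 0.0]
contact_force: [-2.0, -0.4, 10.3]
grip_width: 0.5
```

Emit:
apply_moves([
  [[0, 0, 0, 0, 0, 0], [0, 0, 0, 0, 0, 0]],
])

```text
time: 5.7
tcp_pos: [554.4, 177.3, 121.6]
tool_rot: [0.0, 0.73, 0.684, 0.0]
contact_force: [-2.0, -1.3, 10.1]
grip_width: 0.6
```

```bash
python3 - <<'E'
from h import *
for i in range(2):
    grab("scene","p%d"%i); s=arm.sense(); print(s["time"],s["contact_force"].round(2),s["torque"].round(3),s["tcp_pos"].round(2))
b=cv2.imread("pics/p0.png")
cv2.imwrite("pics/p0c.png",cv2.resize(b[140:260,180:340],None,fx=4,fy=4,interpolation=cv2.INTER_CUBIC))
E
```

```text
5.75 [-1.47 -1.42 10.64] [-0.38   0.634 -0.021] [554.42 177.23 121.55]
5.8 [-2.31 -0.26 10.58] [-0.384  0.61  -0.043] [554.42 177.23 121.56]
```

View pics/p0c.png

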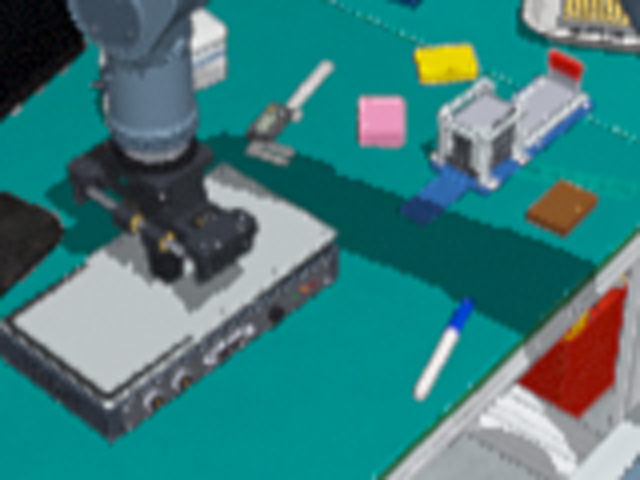

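The crop shows the fingers pressing mid-cover. The force was soft at first and then hard, so this is either the rail or the tip stop. Next I'll press at cover y = +35.

Emit:
apply_moves([
  [[0, 0, 0.3, 0, 0, 0], [0.07, 0.87, 0, 0, 0, 0], [0.05, 0.88, 0, 0, 0, 0], [0, 0, -0.15, 0, 0, 0], [0, 0, 0, 0, 0, 0], [0, 0, 0, 0, 0, 0]],
])

```text
time: 6.55
tcp_pos: [556.5, 211.5, 123.6]
tool_rot: [0.0, 0.73, 0.683, -0.0]
contact_force: [-0.1, -0.6, 0.2]
grip_width: 0.3
```

Emit:
apply_moves([
  [[0, 0, -0.05, 0, 0, 0], [0, 0, 0, 0, 0, 0]],
])

```text
time: 6.8
tcp_pos: [556.6, 211.8, 122.7]
tool_rot: [0.0, 0.73, 0.683, -0.0]
contact_force: [-0.9, -0.8, 0.3]
grip_width: 0.5
```

Emit:
apply_moves([
  [[0, 0, -0.05, 0, 0, 0], [0, 0, 0, 0, 0, 0]],
])

```text
time: 7.05
tcp_pos: [556.7, 212.0, 121.7]
tool_rot: [0.0, 0.73, 0.683, 0.0]
contact_force: [-0.6, -0.6, 1.4]
grip_width: 0.3
```

Emit:
apply_moves([
  [[0, 0, -0.05, 0, 0, 0], [0, 0, 0, 0, 0, 0]],
])

```text
time: 7.3
tcp_pos: [556.7, 212.1, 120.7]
tool_rot: [0.0, 0.73, 0.683, -0.0]
contact_force: [0.6, -1.7, 1.7]
grip_width: 0.6
```

It is softer at +35, so the rail lies towards -y. Next press at cover y = -35.

Emit:
apply_moves([
  [[0, 0, 0.3, 0, 0, 0], [-0.06, -0.87, 0, 0, 0, 0], [-0.06, -0.87, 0, 0, 0, 0], [-0.06, -0.87, 0, 0, 0, 0], [-0.06, -0.87, 0, 0, 0, 0], [0, 0, -0.1, 0, 0, 0], [0, 0, 0, 0, 0, 0], [0, 0, 0, 0, 0, 0]],
])

```text
time: 8.3
tcp_pos: [551.8, 143.7, 124.6]
tool_rot: [-0.0, 0.729, 0.684, 0.0]
contact_force: [-0.3, 0.7, 0.6]
grip_width: 0.5
```

Emit:
apply_moves([
  [[0, 0, -0.05, 0, 0, 0], [0, 0, 0, 0, 0, 0]],
])

```text
time: 8.55
tcp_pos: [551.7, 143.0, 123.6]
tool_rot: [-0.0, 0.73, 0.684, -0.0]
contact_force: [0.0, 0.5, 0.2]
grip_width: 0.7
```

Emit:
apply_moves([
  [[0, 0, -0.05, 0, 0, 0], [0, 0, 0, 0, 0, 0]],
])

```text
time: 8.8
tcp_pos: [551.8, 142.9, 123.4]
tool_rot: [-0.0, 0.73, 0.684, 0.0]
contact_force: [-2.4, -0.4, 8.1]
grip_width: 0.7
```

Emit:
apply_moves([
  [[0, 0, -0.025, 0, 0, 0], [0, 0, 0, 0, 0, 0]],
])

```text
time: 9.05
tcp_pos: [551.8, 142.9, 123.4]
tool_rot: [-0.0, 0.73, 0.684, 0.0]
contact_force: [-4.0, -0.1, 13.3]
grip_width: 0.6
```

It is hard at cover y≈-34, so the pad overlaps the rail there. To centre it, I'll press on the far side at about cover y = -97.

Emit:
apply_moves([
  [[0, 0, 0.2, 0, 0, 0], [-0.07, -1, 0, 0, 0, 0], [-0.07, -1, 0, 0, 0, 0], [-0.07, -1, 0, 0, 0, 0], [0, 0, -0.15, 0, 0, 0], [0, 0, 0, 0, 0, 0], [0, 0, 0, 0, 0, 0]],
])

```text
time: 9.93
tcp_pos: [547.7, 83.4, 123.2]
tool_rot: [-0.0, 0.73, 0.684, 0.0]
contact_force: [-0.0, -0.4, 1.4]
grip_width: 0.5
```

Emit:
apply_moves([
  [[0, 0, -0.05, 0, 0, 0], [0, 0, 0, 0, 0, 0]],
])

```text
time: 10.18
tcp_pos: [547.7, 83.3, 122.4]
tool_rot: [-0.0, 0.73, 0.684, 0.0]
contact_force: [-1.4, 0.9, 4.0]
grip_width: 0.7
```

Emit:
apply_moves([
  [[0, 0, -0.05, 0, 0, 0], [0, 0, 0, 0, 0, 0]],
])

```text
time: 10.42
tcp_pos: [547.7, 83.3, 121.9]
tool_rot: [-0.0, 0.73, 0.684, 0.0]
contact_force: [-2.8, 0.9, 9.9]
grip_width: 0.6
```

Emit:
apply_moves([
  [[0, 0, -0.05, 0, 0, 0], [0, 0, 0, 0, 0, 0]],
])

```text
time: 10.68
tcp_pos: [547.7, 83.3, 121.7]
tool_rot: [-0.0, 0.73, 0.684, 0.0]
contact_force: [-5.9, -0.0, 20.5]
grip_width: 0.7
```

Comparing stiffness and stop depth on both sides puts the rail centre at world y≈126, cover y≈-50. I'll confirm with a gentle press there.

Emit:
apply_moves([
  [[0, 0, 0.35, 0, 0, 0], [0.07, 1, 0, 0, 0, 0], [0.07, 1, 0, 0, 0, 0], [0.01, 0.13, -0.2, 0, 0, 0], [0, 0, -0.05, 0, 0, 0], [0, 0, 0, 0, 0, 0], [0, 0, 0, 0, 0, 0]],
])

```text
time: 11.55
tcp_pos: [550.5, 128.8, 123.4]
tool_rot: [-0.002, 0.729, 0.685, 0.001]
contact_force: [-5.8, 8.0, 17.0]
grip_width: 0.4
```

Emit:
apply_moves([
  [[0, 0, -0.04, 0, 0, 0], [0, 0, 0, 0, 0, 0], [0, 0, 0, 0, 0, 0]],
])

```text
time: 11.92
tcp_pos: [550.6, 128.8, 123.4]
tool_rot: [-0.002, 0.729, 0.685, 0.002]
contact_force: [-9.5, 6.1, 26.0]
grip_width: 0.9
```

It is hard there: 26 N with no sinking. Now I'll lift and move behind the red pusher tab.

Emit:
apply_moves([
  [[0, 0, 1, 0, 0, 0], [0, 0, 1, 0, 0, 0], [-0.18, -1, 1, 0, 0, 0.1], [-0.18, -1, 1, 0, 0, 0.1], [-0.18, -1, 0, 0, 0, 0.1], [-0.18, -1, 0, 0, 0, 0], [-0.18, -1, 0, 0, 0, 0], [-0.18, -1, 0, 0, 0, 0], [-0.18, -1, 0, 0, 0, 0], [-0.18, -1, 0, 0, 0, 0], [-0.18, -1, 0, 0, 0, 0], [-0.18, -1, 0, 0, 0, 0], [-0.18, -1, 0, 0, 0, 0], [-0.18, -1, 0, 0, 0, 0], [-0.18, -1, 0, 0, 0, 0], [-0.18, -1, 0, 0, 0, 0], [-0.18, -1, 0, 0, 0, 0], [-0.18, -1, 0, 0, 0, 0], [-0.18, -1, 0, 0, 0, 0], [-0.18, -1, 0, 0, 0, 0]],
])

```text
time: 14.42
tcp_pos: [485.1, -235.9, 201.1]
tool_rot: [-0.0, 0.712, 0.702, -0.0]
contact_force: [0.4, 0.0, -0.4]
grip_width: 0.3
```

Emit:
apply_moves([
  [[-0.18, -1, 0, 0, 0, 0], [-0.18, -1, 0, 0, 0, 0], [-0.18, -1, 0, 0, 0, 0], [-0.18, -1, 0, 0, 0, 0], [-0.18, -1, 0, 0, 0, 0], [-0.18, -1, 0, 0, 0, 0], [-0.2, -1, 0, 0, 0, 0], [0, 0, 0, 0, 0, 0], [0, 0, 0, 0, 0, 0]],
])

```text
time: 15.55
tcp_pos: [460.4, -374.1, 201.2]
tool_rot: [-0.0, 0.712, 0.703, 0.0]
contact_force: [-0.5, 0.1, -0.5]
grip_width: 0.4
```

```bash
python3 - <<'E'
from h import *
s=arm.sense(); print(s["tcp_pos"],s["joint_positions"])
grab("wrist","w2")
E
```

```text
[ 460.38541361 -374.07656837  201.23821902] [ 0.34069176  0.58987592  0.36474881  1.78836155 -0.27722925  0.81441332
  0.82811813]
```

View pics/w2.png

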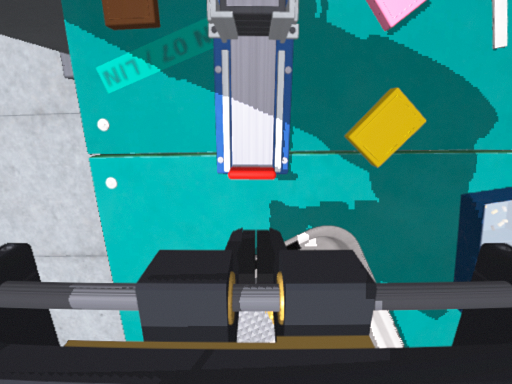

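The wrist view shows the red tab bar at about (252,174), the magazine base above it, and the tray rim to the right of the fingers at (330,235). Now I'll measure the tab and the tray.

```bash
python3 - <<'E'
from h import *
a=cv2.imread("pics/w2.png"); m=vision.camera_model("wrist")
hsv=cv2.cvtColor(a,cv2.COLOR_BGR2HSV).astype(int)
M=np.zeros(a.shape[:2],bool);M[150:190,210:300]=1
c=big(M&((hsv[...,0]<8)|(hsv[...,0]>172))&(hsv[...,1]>120)).reshape(-1,2)
print(c.min(0),c.max(0))
print("red@57",ray("wrist",[[c[:,0].min(),168],[c[:,0].max(),168],[252,167],[252,172]],57))
b=(hsv[...,0]>100)&(hsv[...,0]<130)&(hsv[...,1]>120);b[:45]=0;b[185:]=0;b[:,:200]=0;b[:,305:]=0
L=[];Rr=[]
for v in range(60,165,5):
    x=np.nonzero(b[v])[0]; L.append((x.min()-.5,v));Rr.append((x.max()+.5,v))
for P in (L,Rr):
    w=ray("wrist",P,10); f=np.polyfit(w[:,1],w[:,0],1); print("edge slope deg",np.degrees(np.arctan(f[0])),"x at -197",np.polyval(f,-197),"x at -352",np.polyval(f,-352))
T=np.array([[415,180],[430,215],[513,130]]);print("tray z40",ray("top",T,40)); print(ray("wrist",[[330,228],[290,238]],40))
E
```

```text
[228 167] [275 178]
red@57 [[ 438.0332958  -344.09778797   57.        ]
 [ 478.06728666 -344.65350478   57.        ]
 [ 458.49286929 -343.52276995   57.        ]
 [ 458.41716946 -347.86613879   57.        ]]
edge slope deg -1.0271349245561796 x at -197 421.619330074825 x at -352 424.3982951520561
edge slope deg -0.538295794978176 x at -197 494.18885467760714 x at -352 495.64512779031026
tray z40 [[ 526.85358651 -405.52750743   40.        ]
 [ 424.68305034 -443.12749851   40.        ]
 [ 669.64711988 -693.75598787   40.        ]]
[[ 533.91351031 -408.85372436   40.        ]
 [ 494.74278029 -419.06595689   40.        ]]
```

Emit:
apply_moves([
  [[-0.08, 0, -1, 0, 0, 0.07], [0, 0, -1, 0, 0, 0], [0, 0, -1, 0, 0, 0], [0, 0, -1, 0, 0, 0], [0, 0, -1, 0, 0, 0], [0, 0, 0, 0, 0, 0], [0, 0.5, 0, 0, 0, 0], [0, 0.5, 0, 0, 0, 0], [0, 0.5, 0, 0, 0, 0], [0, 0.5, 0, 0, 0, 0], [0, 0, 0, 0, 0, 0]],
])

```text
time: 16.98
tcp_pos: [459.0, -337.5, 102.9]
tool_rot: [0.003, 0.708, 0.706, -0.001]
contact_force: [0.5, -8.3, -3.3]
grip_width: 0.5
```

Emit:
apply_moves([
  [[0, 0.5, -0.02, 0, 0, 0], [0, 0.5, -0.02, 0, 0, 0], [0, 0.5, -0.02, 0, 0, 0], [0, 0.5, 0, 0, 0, 0], [0, 0.5, 0, 0, 0, 0], [0, 0, 0, 0, 0, 0]],
])

```text
time: 17.73
tcp_pos: [460.0, -287.8, 102.5]
tool_rot: [0.004, 0.708, 0.706, -0.0]
contact_force: [0.2, -7.9, 3.3]
grip_width: 0.2
```

Emit:
apply_moves([
  [[0, 0.2, 0, 0, 0, 0], [0, 0.2, 0, 0, 0, 0], [0, 0, 0, 0, 0, 0]],
])

```text
time: 18.1
tcp_pos: [459.8, -286.1, 102.9]
tool_rot: [0.009, 0.71, 0.704, -0.003]
contact_force: [1.5, -23.0, -6.3]
grip_width: 0.1
```

Emit:
apply_moves([
  [[0, 0.15, 0, 0, 0, 0], [0, 0, 0, 0, 0, 0]],
])

```text
time: 18.35
tcp_pos: [459.7, -285.8, 103.0]
tool_rot: [0.011, 0.71, 0.704, -0.004]
contact_force: [1.2, -31.3, -12.0]
grip_width: 0.3
```

```bash
python3 - <<'E'
from h import *
a,m=grab("top","t2")
cv2.imwrite("pics/t2c.png",cv2.resize(a[180:230,295:410],None,fx=6,fy=6,interpolation=cv2.INTER_CUBIC))
E
```

```text
(no output)
```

View pics/t2c.png

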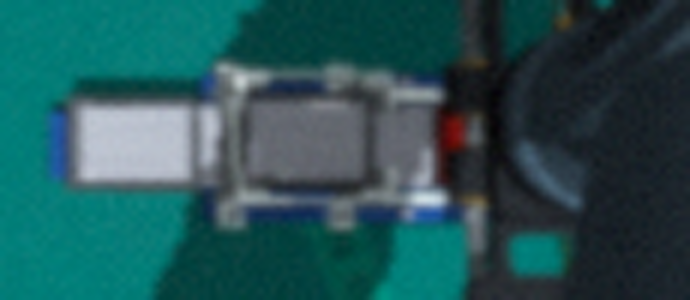

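The crop shows the end stop reached, with weight 1 lying on the tongue at crop (70–195, 98–188). I'll retreat now so the pusher springs back.

Emit:
apply_moves([
  [[0, -0.5, 0, 0, 0, 0], [0, -0.7, 0, 0, 0, 0], [0, -0.8, 0, 0, 0, 0], [0, -1, 0, 0, 0, 0], [0, -1, 0, 0, 0, 0], [0, -0.9, 0, 0, 0, 0], [0, 0, 1, 0, 0, 0], [0, 0, 1, 0, 0, 0], [0, 0, 1, 0, 0, 0], [0, 0, 1, 0, 0, 0], [0, 0.5, 1, 0, 0, 0], [0, 1, 0, 0, 0, 0], [0, 1, 0, 0, 0, 0], [0, 0, 0, 0, 0, 0], [0, 0, 0, 0, 0, 0]],
], claw=0)

```text
time: 20.27
tcp_pos: [458.4, -321.7, 199.8]
tool_rot: [-0.0, 0.707, 0.707, -0.0]
contact_force: [0.1, -0.6, -0.5]
grip_width: 0.9
```

```bash
python3 - <<'E'
from h import *
a,m=grab("top","t3")
cv2.imwrite("pics/t3c.png",cv2.resize(a[180:230,295:410],None,fx=6,fy=6,interpolation=cv2.INTER_CUBIC))
hsv=cv2.cvtColor(a,cv2.COLOR_BGR2HSV).astype(int)
M=np.zeros(a.shape[:2],bool);M[190:215,300:329]=1
c=big(M&(hsv[...,1]<70)&(hsv[...,2]>70)).reshape(-1,2); print(c.min(0),c.max(0))
print("w1",cv2.minAreaRect(ray("top",c,25)[:,:2].astype(np.float32)))
grab("wrist","w3"); print(arm.sense()["tcp_pos"])
E
```

```text
[307 196] [327 210]
w1 ((464.1514587402344, -122.04999542236328), (59.4194221496582, 41.49358367919922), 89.27879333496094)
[ 458.28908139 -322.40627139  199.96757704]
```

View pics/t3c.png

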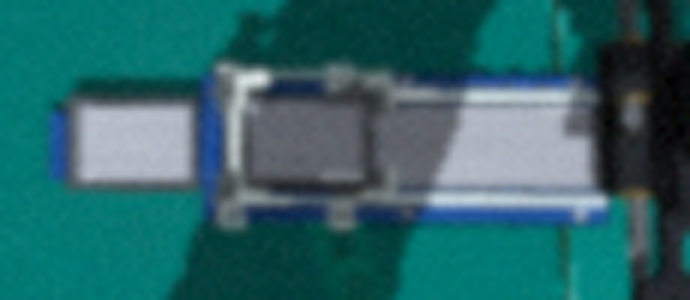

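View pics/w3.png

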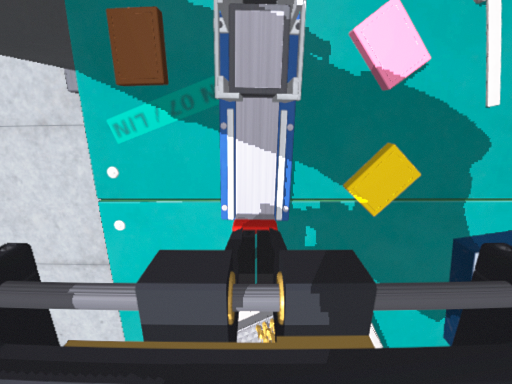

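The pusher is back (red bar at wrist px (255,226)), and weight 1 lies alone on the tongue. I'll move partway and look again to refine its position.

Emit:
apply_moves([
  [[0.02, 1, 0, 0, 0, 0], [0.02, 1, 0, 0, 0, 0], [0.02, 1, 0, 0, 0, 0], [0.02, 1, 0, 0, 0, 0], [0.02, 1, 0, 0, 0, 0], [0, 0, 0, 0, 0, 0], [0, 0, 0, 0, 0, 0]],
], claw=1, grip_force=40)

```text
time: 21.25
tcp_pos: [460.6, -221.9, 200.4]
tool_rot: [0.0, 0.707, 0.707, -0.0]
contact_force: [-0.4, 0.4, -0.2]
grip_width: 68.2
```

```bash
python3 - <<'E'
from h import *
a,m=grab("wrist","w4"); print(arm.sense()["tcp_pos"], -m["R"].T@m["t"])
hsv=cv2.cvtColor(a,cv2.COLOR_BGR2HSV).astype(int)
np.save("m4.npy",m,allow_pickle=True)
E
```

```text
[ 460.55113944 -222.32674514  200.35840563] [ 461.16364249 -146.15762499  281.79500563]
```

View pics/w4.png

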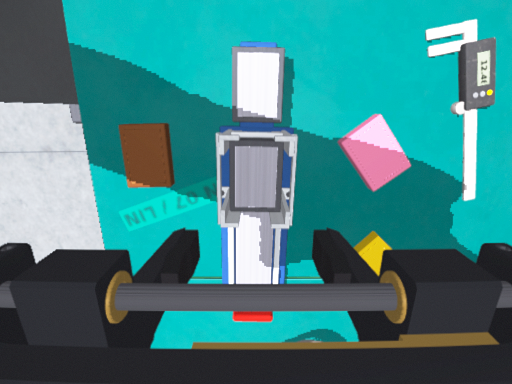

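The weight is at about (232–284, 46–121) in this view, with the stack below it at (255,175). Measuring.

```bash
python3 - <<'E'
from h import *
a=cv2.imread("pics/w4.png"); m=np.load("m4.npy",allow_pickle=True).item()
hsv=cv2.cvtColor(a,cv2.COLOR_BGR2HSV).astype(int)
M=np.zeros(a.shape[:2],bool);M[38:124,225:292]=1
c=big(M&(hsv[...,1]<70)).reshape(-1,2); print(c.min(0),c.max(0))
print("z25",cv2.minAreaRect(ray("wrist",c,25,m)[:,:2].astype(np.float32)))
print("z10",cv2.minAreaRect(ray("wrist",c,10,m)[:,:2].astype(np.float32)))
M[:]=0;M[138:214,225:286]=1
c=big(M&(hsv[...,1]<50)&(hsv[...,2]<140)).reshape(-1,2); print(c.min(0),c.max(0),[ (z,cv2.minAreaRect(ray("wrist",c,z,m)[:,:2].astype(np.float32))) for z in (55,70)])
E
```

```text
[232  47] [284 122]
z25 ((463.03961181640625, -124.23776245117188), (62.75626754760742, 45.217323303222656), 88.4960708618164)
z10 ((463.1492614746094, -122.95735931396484), (66.4219970703125, 47.85861587524414), 88.49606323242188)
[225 138] [285 213] [(55, ((460.3239440917969, -201.00942993164062), (66.5367202758789, 53.16929626464844), 89.8433837890625)), (70, ((460.3794250488281, -197.3815460205078), (62.13605880737305, 49.652748107910156), 89.8433837890625))]
```

Emit:
apply_moves([
  [[0.03, 1, 0, 0, 0, -0.1], [0.03, 1, 0, 0, 0, 0], [0.03, 1, 0, 0, 0, 0], [0.03, 1, 0, 0, 0, 0], [0.01, 1, 0, 0, 0, 0], [0, 0.4, 0, 0, 0, 0], [0, 0, -1, 0, 0, 0], [0, 0, -1, 0, 0, 0], [0, 0, -1, 0, 0, 0], [0, 0, -1, 0, 0, 0], [0, 0, -1, 0, 0, 0], [0, 0, -0.6, 0, 0, 0], [0, 0, -0.3, 0, 0, 0], [0, 0, -0.25, 0, 0, 0], [0, 0, 0, 0, 0, 0]],
], claw=1)

```text
time: 23.18
tcp_pos: [463.2, -113.8, 77.3]
tool_rot: [0.0, 0.714, 0.701, 0.0]
contact_force: [0.0, -0.4, -0.1]
grip_width: 87.7
```

Emit:
apply_moves([
  [[0, 0, 0, 0, 0, 0], [0, 0, 0, 0, 0, 0], [0, 0, 0, 0, 0, 0], [0, 0, 0, 0, 0, 0], [0, 0, 0, 0, 0, 0], [0, 0, 0, 0, 0, 0]],
], claw=0, grip_force=40)

```text
time: 23.92
tcp_pos: [463.2, -113.7, 77.3]
tool_rot: [-0.0, 0.714, 0.701, 0.0]
contact_force: [-0.2, 0.6, 1.3]
grip_width: 45.5
```

Emit:
apply_moves([
  [[0, 0, 0.3, 0, 0, 0], [0, 0, 0.7, 0, 0, 0], [0, 0, 1, 0, 0, 0], [0, 0, 1, 0, 0, 0], [0, 0, 1, 0, 0, 0], [0, 0, 1, 0, 0, 0], [0, 0, 0, 0, 0, 0]],
])

```text
time: 24.8
tcp_pos: [464.0, -113.8, 178.8]
tool_rot: [0.001, 0.714, 0.701, 0.001]
contact_force: [-0.4, -0.4, -4.0]
grip_width: 45.5
```

```bash
python3 - <<'E'
from h import *
a,m=grab("scene","s5")
cv2.imwrite("pics/s5c.png",cv2.resize(a[140:260,180:340],None,fx=4,fy=4,interpolation=cv2.INTER_CUBIC))
E
```

```text
(no output)
```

View pics/s5c.png

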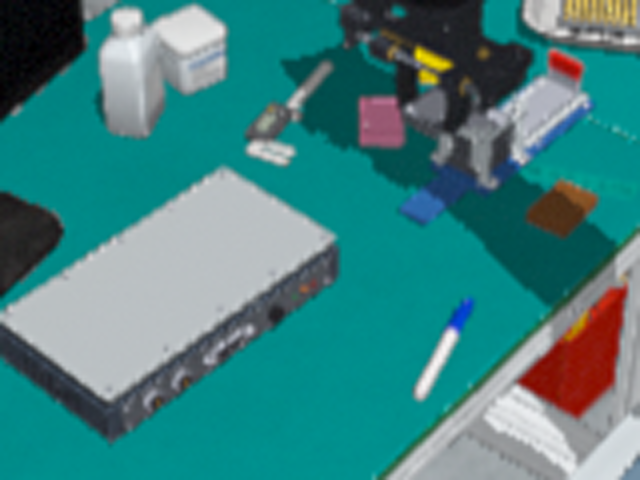

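The crop shows the weight held in the fingers and the pusher back. The cover is clear, so I'll carry the weight over the rail and turn it 87°.

Emit:
apply_moves([
  [[0.3, 0.92, 0, 0, 0, 0.67], [0.3, 0.92, 0, 0, 0, 0.67], [0.3, 0.92, 0, 0, 0, 0.67], [0.3, 0.92, 0, 0, 0, 0.67], [0.3, 0.92, 0, 0, 0, 0.67], [0.3, 0.92, 0, 0, 0, 0.67], [0.3, 0.92, 0, 0, 0, 0.67], [0.3, 0.92, 0, 0, 0, 0.67], [0.3, 0.92, 0, 0, 0, 0.67], [0.3, 0.92, 0, 0, 0, 0.67], [0.3, 0.92, 0, 0, 0, 0.67], [0.3, 0.92, 0, 0, 0, 0.67], [0.3, 0.92, 0, 0, 0, 0.67], [0, 0, -0.5, 0, 0, 0], [0, 0, -0.5, 0, 0, 0], [0, 0, 0, 0, 0, 0], [0, 0, 0, 0, 0, 0]],
])

```text
time: 26.98
tcp_pos: [541.0, 124.8, 157.0]
tool_rot: [-0.0, 0.035, 0.999, -0.0]
contact_force: [-0.6, 0.6, -3.5]
grip_width: 45.6
```

```bash
python3 - <<'E'
from h import *
a,m=grab("top","t6"); print(arm.sense()["tcp_pos"],arm.sense()["joint_positions"])
cv2.imwrite("pics/t6c.png",cv2.resize(a[130:215,150:280],None,fx=6,fy=6,interpolation=cv2.INTER_CUBIC))
a,m=grab("scene","s6")
cv2.imwrite("pics/s6c.png",cv2.resize(a[140:260,180:340],None,fx=4,fy=4,interpolation=cv2.INTER_CUBIC))
grab("wrist","w6")
E
```

```text
[541.25163744 124.98211277 157.3101966 ] [-0.2673482   0.58005232 -0.05324128  1.88833807  0.04719756  0.6742561
  1.15179962]
```

View pics/w6.png

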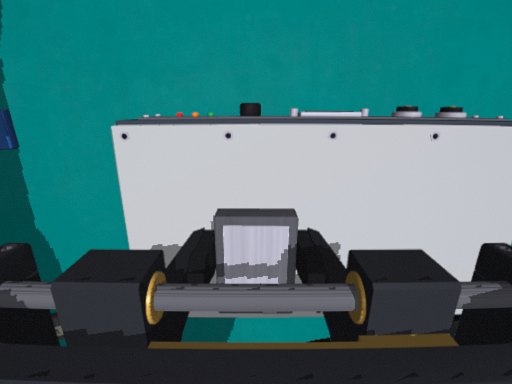

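View pics/s6c.png

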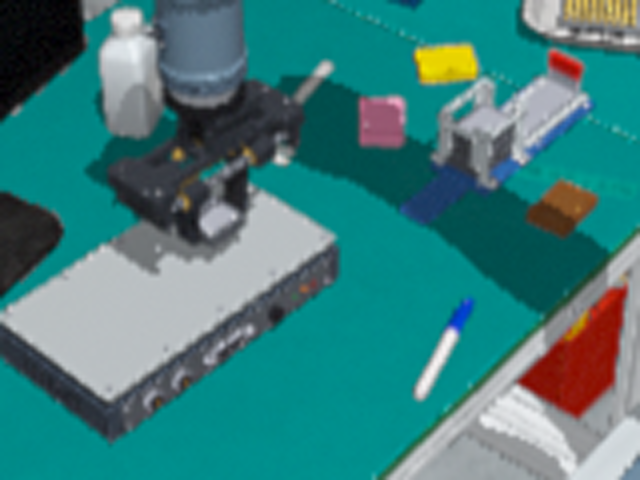

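The wrist view shows the weight level between the fingers and the cover's connector-side edge at row 122, nearly horizontal, so the jaws are aligned. The scene view shows the magazine stack dropped. Quick check of the cover edges from this view.

```bash
python3 - <<'E'
from h import *
print(ray("wrist",[[117,124],[300,123],[500,122],[124,136],[228,136],[333,136]],59).round(1))
E
```

```text
[[467.2  39.2  59. ]
 [475.5 158.4  59. ]
 [482.9 292.4  59. ]
 [475.2  42.2  59. ]
 [480.4 111.   59. ]
 [485.2 179.9  59. ]]
```

Emit:
apply_moves([
  [[0, 0.06, -0.5, 0, 0, 0], [0, 0, -0.4, 0, 0, 0], [0, 0, -0.2, 0, 0, 0], [0, 0, -0.1, 0, 0, 0], [0, 0, -0.1, 0, 0, 0], [0, 0, 0, 0, 0, 0], [0, 0, 0, 0, 0, 0]],
])

```text
time: 28.0
tcp_pos: [541.3, 126.7, 131.4]
tool_rot: [0.0, 0.035, 0.999, 0.0]
contact_force: [0.3, 0.0, -3.6]
grip_width: 45.3
```

Emit:
apply_moves([
  [[0, 0, -0.1, 0, 0, 0], [0, 0, -0.075, 0, 0, 0], [0, 0, 0, 0, 0, 0], [0, 0, 0, 0, 0, 0]],
])

```text
time: 28.5
tcp_pos: [541.2, 126.7, 127.7]
tool_rot: [0.0, 0.035, 0.999, 0.0]
contact_force: [-0.4, 0.5, -3.6]
grip_width: 45.3
```

Emit:
apply_moves([
  [[0, 0, -0.05, 0, 0, 0], [0, 0, 0, 0, 0, 0], [0, 0, 0, 0, 0, 0]],
])

```text
time: 28.88
tcp_pos: [541.1, 126.7, 126.7]
tool_rot: [-0.0, 0.035, 0.999, -0.0]
contact_force: [-0.4, 0.7, -3.5]
grip_width: 45.5
```

Emit:
apply_moves([
  [[0, 0, -0.025, 0, 0, 0], [0, 0, 0, 0, 0, 0], [0, 0, 0, 0, 0, 0]],
])

```text
time: 29.25
tcp_pos: [541.2, 126.7, 126.3]
tool_rot: [0.0, 0.035, 0.999, 0.0]
contact_force: [-1.5, 0.7, -1.6]
grip_width: 45.2
```

Emit:
apply_moves([
  [[0, 0, -0.025, 0, 0, 0], [0, 0, 0, 0, 0, 0], [0, 0, 0, 0, 0, 0]],
])

```text
time: 29.62
tcp_pos: [541.2, 126.7, 126.2]
tool_rot: [0.0, 0.035, 0.999, -0.0]
contact_force: [-3.1, -1.3, 4.2]
grip_width: 45.6
```

The weight is in contact and the cover is firm under it. Releasing.

Emit:
apply_moves([
  [[0, 0, 0, 0, 0, 0], [0, 0, 0, 0, 0, 0], [0, 0, 0, 0, 0, 0], [0, 0, 0, 0, 0, 0], [0, 0, 0, 0, 0, 0]],
], claw=1)

```text
time: 30.25
tcp_pos: [541.2, 126.7, 125.7]
tool_rot: [0.0, 0.035, 0.999, 0.0]
contact_force: [-0.3, -1.0, 0.1]
grip_width: 88.0
```

Emit:
apply_moves([
  [[0, 0, 0.3, 0, 0, 0], [0, 0, 0.7, 0, 0, 0], [0, 0, 1, 0, 0, 0], [0, 0, 1, 0, 0, 0], [0, 0, 1, 0, 0, 0], [0.3, 0, 1, 0, 0, 0], [1, 0, 1, 0, 0, 0], [1, 0, 0, 0, 0, 0], [1, 0, 0, 0, 0, 0], [1, 0, 0, 0, 0, 0], [0, 0, 0, 0, 0, 0], [0, 0, 0, 0, 0, 0]],
])

```text
time: 31.75
tcp_pos: [626.5, 126.7, 246.1]
tool_rot: [-0.0, 0.034, 0.999, 0.0]
contact_force: [-0.4, 0.9, 0.3]
grip_width: 88.1
```

```bash
python3 - <<'E'
from h import *
a,m=grab("wrist","w7"); np.save("m7.npy",m,allow_pickle=True)
a,m=grab("scene","s7")
cv2.imwrite("pics/s7c.png",cv2.resize(a[140:260,180:340],None,fx=4,fy=4,interpolation=cv2.INTER_CUBIC))
E
```

```text
(no output)
```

View pics/w7.png

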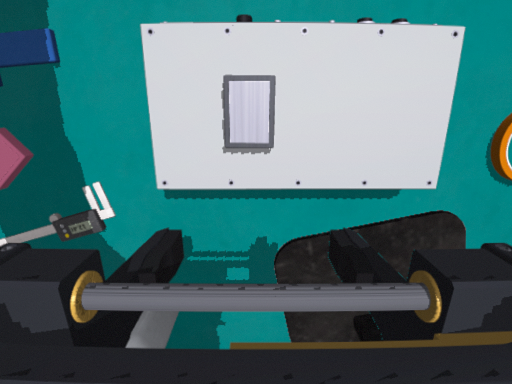

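View pics/s7c.png

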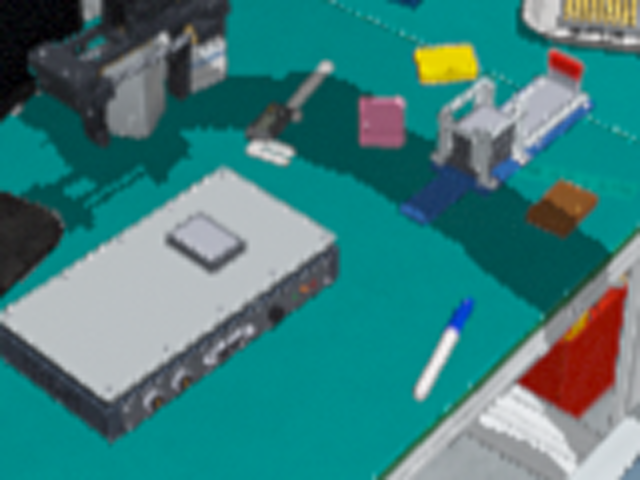

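Weight 1 lies alone on the cover at wrist px (249,112). I'll check its pose in the cover frame, and the tilt, using the cover's corner screws.

```bash
python3 - <<'E'
from h import *
a=cv2.imread("pics/w7.png"); m=np.load("m7.npy",allow_pickle=True).item()
hsv=cv2.cvtColor(a,cv2.COLOR_BGR2HSV).astype(int)
M=np.zeros(a.shape[:2],bool);M[15:195,135:470]=1
c=big(M&(hsv[...,1]<60)&(hsv[...,2]>90)).reshape(-1,2)
r=cv2.minAreaRect(ray("wrist",c,59,m)[:,:2].astype(np.float32)); print("cover",r)
M[:]=0;M[70:156,218:280]=1
k=big(M&(hsv[...,2]<185)).reshape(-1,2); print(k.min(0),k.max(0))
top=ray("wrist",[[226,78],[273,78],[270,147],[227,147]],74,m); print("w top corners",top.round(1),top.mean(0))
rw=cv2.minAreaRect(ray("wrist",k,70,m)[:,:2].astype(np.float32)); print("w",rw)
# tilt via screws: two ends, implied length at z=59
S=[[151,31],[456,34],[165,183],[430,183]]
w=ray("wrist",S,59,m);print(w.round(1), np.linalg.norm(w[0]-w[2]),np.linalg.norm(w[1]-w[3]))
n=cv2.undistortPoints(np.array(S,float).reshape(-1,1,2),m["mtx"],m["dist"]).reshape(-1,2)
E
```

```text
cover ((553.5611572265625, 174.66415405273438), (292.8798828125, 155.28445434570312), 86.25764465332031)
[221  74] [275 153]
w top corners [[521.4 107.7  74. ]
 [524.3 148.8  74. ]
 [584.2 142.8  74. ]
 [581.4 102.6  74. ]] [552.83066082 125.47598462  74.        ]
w ((554.2136840820312, 124.34439086914062), (49.046180725097656, 70.17398071289062), 85.1449966430664)
[[475.1  43.3  59. ]
 [494.9 318.1  59. ]
 [615.3  33.1  59. ]
 [634.7 308.6  59. ]] 140.56430169235003 140.11355590511832
```

```bash
python3 - <<'E'
from cell import arm
s=arm.sense();print(s["time"],s["contact_force"],abs(s["qd"]).max());print(arm.sign_off())
E
```

```text
31.85 [ 0.27890688  0.09989557 -0.23267212] 0.0044660641078832575
the job is handed in; nothing more can be done
None
```

I found the rail, laid the bottom weight over it and handed the job in at 31.85 s. The hand-in gives no verdict, so what follows is my own checks.

- **Finding the rail:** I pressed at cover y ≈ 0, +35, -34 and -92 mm. Comparing the stiffness and stop depths put the rail's centre at cover y ≈ -49 mm. A last press about 3 mm from there held 26 N without sinking; that was firmer than I intended, but under the 40 N limit.
- **Moving the weight:** I pushed the bottom weight out to the pusher's end stop. I then let the pusher spring back, gripped the weight across its sides, turned it 87° and set it down with about 4 N before releasing.

| Last check | Result |
|---|---|
| Weight along the cover | y ≈ -49 mm, over the rail |
| Weight off the long centre line | about 2 mm |
| Weight's angle to the rail | within about 2° |
| Cover tilt, from screw spacing | about 0.003 rad, which is within the measuring error |
| Pusher | looks fully back in the scene picture |
| Other three weights | look dropped one place; their heights were not measured |
| Robot | clear of everything, contact force about 0 |

- **Tape roll and syringe:** I never went near them, but I did not measure them again at the end.
- **Magazine yaw:** the top and wrist cameras disagreed by about 1 to 2°. The grasp still closed properly, at 45.5 mm on the 46 mm weight.

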